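Lock the indexing jig with its pin

ROBOT

A 7-joint arm with a two-finger parallel gripper is mounted at the origin on the work surface. World frame = base frame: x ahead of the robot, y to its left, z up, the work surface at z = 0. Lengths are in mm, angles in rad, forces in N, time in s.
With the tool pointing down it reaches from about 425 to 875 mm from the base axis. Payload 4.7 kg.
Tool frame: the origin (TCP) lies at the very end of the fingers, on their centre line; the grasp point (between the pads) lies 19 mm behind it; z points along the fingers, y is the line along which they close (so a half turn about z gives the same grasp; the last joint's range is limited). The gripper opens to 85 mm and grips with 20 to 120 N. Pads are 22 mm wide; open, the fingers measure 114 mm over their backs; the gripper's body (76 mm by 85 mm) begins 54 mm behind the grasp point. The pads swing forward as they close: fully open they stand 13 mm farther back than shut.
Start: joints at [1.156, 0.321, -0.07, 1.45, 0.023, 1.371, -0.057], TCP at [270.24, -591.181, 231.349] pointing down, gripper open.
Joint ranges: [-2.86, 2.86], [-0.3, 2.09], [-1.38, 1.24], [0.06, 2.45], [-1.56, 4.7], [0.09, 2.05], [-2.69, 2.69]. Speed limits (rad/s): [2.57, 2.57, 3.14, 3.14, 3.14, 3.14, 3.14].

INTERFACE

Orientations are given as a unit quaternion [w, x, y, z].
In Python, from rig import env, imaging, ticket gives the robot as it stands. The module is installed in compiled form; this text tells all that it offers.
- The arm moves only by the tool drive_tool, never from a script. Its argument "increments" is a list of rows, each a list of 3 entries, a list of its own where there are three numbers: the gripper's target within -1 to 1 (shut at 1, half-way at 0, fully open at -1), then the shift along the tool's x, y, z in units of 25 mm (1.0 is 25 mm), then the turn about the tool's z in degrees. In form: [[claw, [tx, ty, tz], twist], ...]. A call has 1 to 10 rows; each row is the pose to reach, as a shift and turn from the pose commanded when the call began, along the tool's axes at that moment; what a row does not reach only later rows make up. A row lasts 1/10 s, in which the tool goes at most 50 mm and 8.59 degrees, less where a joint would pass 70% of its speed; a pose out of reach is approached as far as the arm can. A call with a gripper value outside its range is refused whole. The fingers move at their own pace and stop on an object; "newtons" is the grip in N (left out, the last holds). Time passes only in rows, so rows that repeat a pose let the fingers close. It gives the time, the measured TCP pose, the force, the opening and the grip force at its end, in the units of the state.
- env.get_obs(): the state, without advancing time (a new reading comes with each control period).
- imaging.grab_frame(name): name is "side" or "top"; returns (picture, depth): 480x640x3 uint8, red, green, blue; 480x640 float32, mm along the optical axis (not along the pixel's ray), 0 where there is no reading.
- imaging.camera_info(name): a dict with "fov_y" (degrees; the focal length in pixels is half the picture's height over the tangent of half this angle, whatever the lens; pixels are square), "cx", "cy" (the principal point, pixels), "position" and "attitude" of the camera in the world. Camera axes: x right, y down, z forward; pixel columns grow to the right and rows downward; lengths in mm; the calibration is good to about 2 mm. A picture is of the moment at which its call begins. camera_info takes no time and is no camera call.
- ticket.job_done(): hands the job in; it is judged then, once.
The state is a dict: "clock": time; "joints": joint angles; "dq": joint speeds; "joint_efforts": joint torques, N m; "eef_pos": TCP position; "tool_rot": TCP orientation; "force": force on the tool from outside, world axes, zero at the start; "moment": the same for the moment, N m; "finger_gap": opening from 0.0 (shut) to 1.0 (fully open); "finger_force": force on a finger pad.
Only numpy, scipy, OpenCV 4.12 (cv2) and the standard library are available. Lean on these libraries where they do the work, as an engineer would, in place of code of your own. Each camera call takes 0.05 s, during which the arm holds its last target. There are 200 camera calls.

TASK

Take the yellow-headed lock pin from its wooden stand and stand it in the guide hole of the red indexing jig, so that it rests on the steel plate. Then turn the plate gently by its black knob until one of its holes comes under the pin and the pin drops in, never forcing the plate against the pin, and finally push the pin down until its head sits fully home on the bracket. Leave the gear, the tin and the wrench where they are.

Things in the scene. Friction and masses are not known exactly. Their poses are not given: they have to be found in the camera images.
- jig: Red cast jig, bolted down: base 205 x 130 x 14 mm. Origin on the bench under the plate's vertical turning axis, +x towards the guide bracket, z up. The bracket reaches in over the plate's rim from a column outside it: x 48 to 124 mm, y -25 to 25 mm, underside 57 mm and top 82 mm above the bench
- guide (a point): Centre of the mouth of the guide hole, in the bracket's top face, 70 mm from the knob axis and 82 mm above the bench. The vertical hole is 13.5 mm in diameter (chamfered 2 mm) and goes right through the 25 mm thick bracket
- plate_top (a point): Centre of the top of the steel plate: 12-sided, about 178 mm across, 12 mm thick, top 52 mm above the bench, carrying a brass gear (radius 42 mm, top 65 mm) and the knob. Two 14.5 mm through holes lie opposite each other, 70 mm from the axis. Their angle differs every time, also relative to the knob, and is not reported; at the start neither is under the guide
- plug_top (a point): Start position of the top of a tight rubber plug in the base's bore, below the guide hole and the plate, 37 mm above the bench. A pin that drops through the plate stops on it (sinking it up to 3 mm), 9 to 12 mm short of home; pushing it the rest takes 6 N, up to 15 N if the pin leans, and it stays down
- knob: Black round knob, 54 mm diameter, 84 to 116 mm above the bench, on a 24 mm stem, firmly fixed to the plate: both turn about the vertical axis, any number of turns either way, friction 0.03 N m. Origin on the axis at bench height. Its yaw shows how far it was turned, not where the holes are. Once the pin has caught, the plate is stopped; turn it with a light grip (20 N slips on the knob, 40 N and more can overload the pin)
- knob_grip (a point): Point on the knob's axis at the height to grip it from above, 102 mm above the bench
- pin: Steel lock pin, 120 g: shank 12 mm diameter and 57 mm long with a tapered tip, yellow round head 20 mm diameter and 27 mm tall on top (total 84 mm). Origin at the lower tip, z up along the pin. It starts upright in the stand, tip on the table
- pin_tip (a point): Lower end of the pin. Height above the bench: about 52 mm when the pin rests on the plate in the guide, 34 to 37 mm when it has dropped through, 25 mm when home
- pin_top (a point): Centre of the top of the pin's yellow head, 84 mm above the tip: 109 mm above the bench when home
- stand: Wooden block 60 x 60 x 42 mm, fixed, with a vertical 15 mm through hole in its middle in which the pin stands; origin centre of underside
- gear: Loose dark steel gear, 76 mm across, 24 mm tall, origin centre of underside; leave alone
- tin: Tin with green label, 60 mm diameter, 90 mm tall, origin centre of underside; leave alone
- wrench: Steel wrench about 180 mm long lying on the bench, origin near its middle; leave alone
Things that resemble listed ones, but are neither listed nor needed, are in the scene too. There is more than one size of the pin; the one meant has the size given above.

How it is judged (in metres and radians):
On the way, in this order (a step that is already met when the one before it is completed fails the run):
1. the pin stands in the guide hole, resting on the plate (horizontal distance between pin_tip and guide below 0.005 m and z of pin_tip in the frame of jig between 0.047 and 0.0555 m and contact force between the fingers and pin below 0.2 N), for 0.2 s.
2. the plate has been turned until the pin dropped through its hole (horizontal distance between pin_tip and guide below 0.005 m and z of pin_tip in the frame of jig below 0.042 m), for 0.2 s.
At the end, for the whole second after the job is handed in: The pin is upright (within 0.08 rad) in the guide hole (tip within 4 mm of its axis), through the plate and pressed home: head within 2.5 mm of the bracket's top, at rest and released (horizontal distance between pin_tip and guide below 0.004 m and z of pin_tip in the frame of jig below 0.0275 m and angle between pin's own z axis and vertical below 0.08 rad and linear speed of pin below 0.01 m/s); the robot touches nothing.
It fails at once if the plate and the pin are forced against each other with more than 20 N (contact force between pin and knob above 20 N).
It fails at once if the gear is moved by more than 15 mm (distance of gear from where it was at the start of the episode above 0.015 m).
It fails at once if the tin is moved by more than 15 mm (distance of tin from where it was at the start of the episode above 0.015 m).
It fails at once if the wrench is moved by more than 15 mm (distance of wrench from where it was at the start of the episode above 0.015 m).
It also fails if it takes over 72 s, if anything falls off the work surface, if the arm or the gripper's body presses on something with over 40 N, if the wrist force passes 120 N, or if a joint passes its speed limit or range.

## Working session

There is one attempt and no reset: what is moved stays moved. The work goes in short steps, Python scripts to look and compute and a tool call to move; the robot and the scene stay as the last step left them, time stands still between calls to the robot, and variables do not carry over. Pictures are saved under pics/ and viewed, at most 10 in all, crops included, and the job is handed in when it is done.

Besides the shell and the picture viewer there is one more tool, called after "Request:" as name([rows], argument=value, ...), one row to a line, values as JSON. drive_tool: Moves the arm, as the interface text tells. Its arguments: {"type":"object","properties":{"increments":{"type":"array"},"newtons":{"type":"number"}},"required":["increments"]}

```bash
mkdir -p pics; cat > h.py <<'E'
import numpy as np, cv2
from rig import env, imaging, ticket
from scipy.spatial.transform import Rotation as R
def cam(n):
    c=imaging.camera_info(n); q=c["attitude"]; f=240/np.tan(np.radians(c["fov_y"])/2)
    return f,c["cx"],c["cy"],np.array(c["position"]),R.from_quat([q[1],q[2],q[3],q[0]]).as_matrix()
def px2w(n,u,v,d):
    f,cx,cy,p,M=cam(n); u,v,d=map(np.asarray,(u,v,d))
    return np.stack([(u-cx)/f*d,(v-cy)/f*d,d*np.ones_like(u,float)],-1)@M.T+p
def onz(n,u,v,z):
    f,cx,cy,p,M=cam(n); r=M@np.array([(u-cx)/f,(v-cy)/f,1]); return p+r*(z-p[2])/r[2]
def cloud(n,d):
    v,u=np.mgrid[:480,:640]; return px2w(n,u,v,d)
E
python3 - <<'E'
from h import *
for n in("top","side"):
    p,d=imaging.grab_frame(n); cv2.imwrite(f"pics/{n}0.png",p[:,:,::-1]); np.save(n+"0",d); print(imaging.camera_info(n))
print(env.get_obs())
E
```

```text
{'fov_y': 52.9315252139471, 'cx': 314.3508808454059, 'cy': 229.38015429352365, 'position': array([ 510.80113141,  -28.13538966, 1009.32043666]), 'attitude': array([-0.02932946,  0.71209384, -0.70099383,  0.02588036])}
{'fov_y': 55.43463078773063, 'cx': 323.2389635829734, 'cy': 242.06635474577803, 'position': array([ 275.43292511, -771.31681851,  532.98725227]), 'attitude': array([-0.50905924,  0.83963624, -0.16624221,  0.09073698])}
{'clock': 0.1, 'joints': array([ 1.15609755,  0.32175984, -0.07010323,  1.45156212,  0.02258455,
        1.37083664, -0.05692791]), 'dq': array([ 0.00054693, -0.00156566,  0.00125472, -0.00537905,  0.00058887,
       -0.00079839,  0.00054819]), 'joint_efforts': array([ 3.53875466e-04, -4.94879973e+01, -3.83761553e-01, -3.15209162e+01,
        1.30064471e-02,  7.43444951e-03,  2.19372697e-05]), 'eef_pos': array([ 270.019621  , -590.71170496,  230.32133371]), 'tool_rot': array([-8.60343923e-04,  9.77102414e-01,  2.12767668e-01, -2.25637314e-04]), 'force': array([ 0.10962163,  0.80577806, -0.21048196]), 'moment': array([-0.05460056,  0.00356527,  0.00239079]), 'finger_force': 0.0, 'finger_gap': 1.0020461475579705}
```

View pics/top0.png

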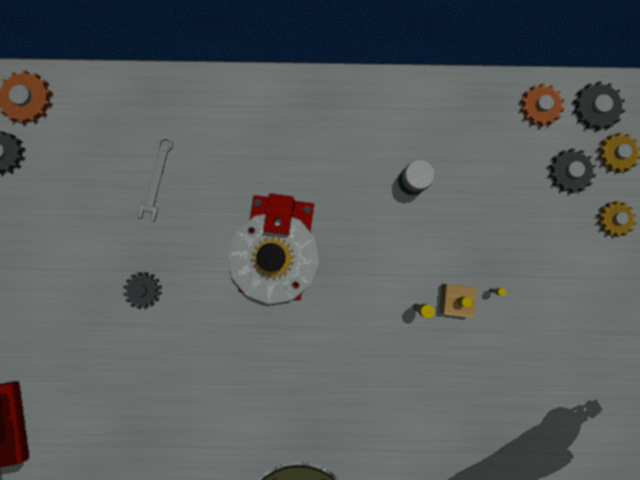

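View pics/side0.png

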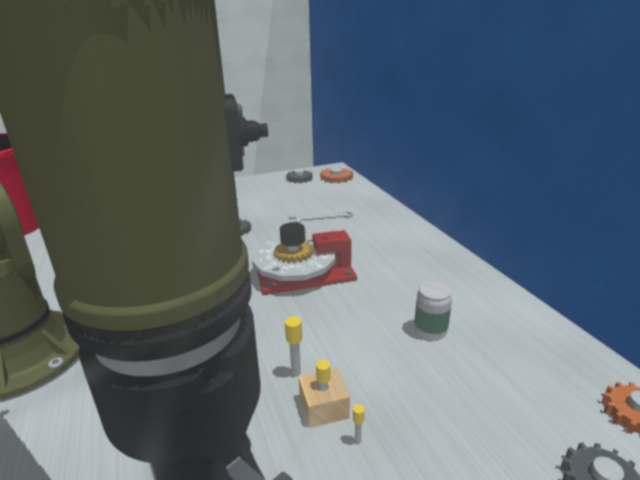

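The top view shows the jig (knob near 270,258, guide mouth near 277,222) and plate holes near (252,230) and (296,285). It also shows the stand with its pin head near (467,302) and two decoy pins at (427,311) and (501,292).

```bash
python3 - <<'E'
from h import *
p=cv2.imread("pics/top0.png")
a=cv2.resize(p[190:310,220:325],None,fx=5,fy=5,interpolation=cv2.INTER_CUBIC)[:600]
b=cv2.resize(p[275:330,410:515],None,fx=5,fy=5,interpolation=cv2.INTER_CUBIC)
cv2.imwrite("pics/jig.png",a)
d=np.load("top0.npy");P=cloud("top",d)
hsv=cv2.cvtColor(p,cv2.COLOR_BGR2HSV)
Y=(cv2.inRange(hsv,(22,150,100),(35,255,255))>0)
n,l,s,c=cv2.connectedComponentsWithStats(Y[280:330,400:520].astype(np.uint8))
for i in range(1,n):
    m=np.zeros_like(Y);m[280:330,400:520]=l==i
    if m.sum()<8: continue
    print("yellow",c[i]+[400,280],s[i],"z max",np.percentile(P[m][:,2],[50,95]))
    q=P[m];q=q[q[:,2]>np.percentile(q[:,2],95)-5]; print(" top ctr",q.mean(0),np.ptp(q,axis=0))
# stand top
m=(abs(P[...,2]-42)<5);m[:270]=0;m[325:]=0;m[:,:435]=0;m[:,485:]=0
q=P[m];print("stand",q.mean(0),cv2.minAreaRect(q[:,:2].astype(np.float32)))
# knob top
m=(abs(P[...,2]-116)<6);m[:230]=0;m[290:]=0;m[:,:240]=0;m[:,300:]=0
q=P[m];print("knob",q.mean(0),cv2.minEnclosingCircle(q[:,:2].astype(np.float32)))
m=(abs(P[...,2]-82)<5);m[:185]=0;m[240:]=0;m[:,:240]=0;m[:,320:]=0
q=P[m];print("bracket",q.mean(0),cv2.minAreaRect(q[:,:2].astype(np.float32)))
print("guide",onz("top",277,222,82))
E
```

```text
yellow [501.35  291.525] [98  9  8  6 40] z max [63.28188368 65.54361062]
 top ctr [ 468.98685281 -388.49092993   63.32264575] [ 9.9465015  12.98300401  5.22119417]
yellow [466.92783505 301.98969072] [62 17 11 11 97] z max [82.35574532 85.43569184]
 top ctr [ 448.93157185 -315.14556266   82.9610533 ] [18.76282093 18.77155982  7.1051348 ]
yellow [427.02941176 311.01470588] [ 21  25  13  13 136] z max [106.0680515 108.7526826]
 top ctr [ 433.53239994 -233.08651206  113.50558789] [ 88.92513345 217.53682428 905.38503455]
stand [ 449.24693661 -313.76723099   40.73066701] ((449.0292053222656, -315.0492858886719), (61.87357711791992, 59.856266021728516), 84.20547485351562)
knob [528.36424864  57.70677486 115.05025553] ((528.5455322265625, 58.03780746459961), 26.901020050048828)
bracket [613.93405939  47.41184117  81.25538948] ((613.8204956054688, 47.5950813293457), (50.39949417114258, 75.88719177246094), 82.8829116821289)
guide [596.5152537   49.36462667  82.        ]
```

View pics/jig.png

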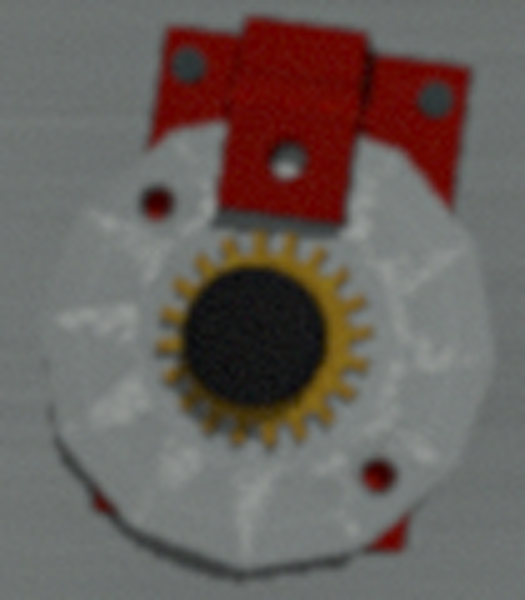

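```bash
cat >> h.py <<'E'
def go(x,y,z,yaw=None):
    o=env.get_obs(); q=o["tool_rot"]; M=R.from_quat([q[1],q[2],q[3],q[0]]).as_matrix()
    yw=np.degrees(np.arctan2(M[1,0],M[0,0]))
    print("units",np.round(M.T@(np.array([x,y,z])-o["eef_pos"])/25,3),"yaw",round(yw,2),"twist",None if yaw is None else round(yw-yaw,2),"tilt",np.round(M[:,2],4),"pos",o["eef_pos"].round(1))
E
python3 - <<'E'
from h import *
go(449,-315,130,-7.1)
a=onz("top",251.4,230.6,52);b=onz("top",295.6,285.2,52);g=onz("top",277.6,222,82)
print(a,b,(a+b)/2,g,[np.degrees(np.arctan2(*(v-[528.4,57.9])[::-1])) for v in (a[:2],b[:2],g[:2])],np.degrees(np.arctan2(*(a-b)[:2][::-1])))
E
```

```text
units [11.097 -7.046  4.025] yaw 24.57 twist 31.67 tilt [-8.0e-04  1.6e-03 -1.0e+00] pos [ 270.  -590.7  230.3]
[581.29285286 102.5163018   52.        ] [474.57583269  12.39421815  52.        ] [527.93434278  57.45525998  52.        ] [596.53320403  48.20492731  82.        ] [np.float64(40.14837848654944), np.float64(-139.7870643372049), np.float64(-8.09858377963294)] 40.180954123954116
```

Request:
drive_tool([
  [-0.3, [11.1, -7.05, 4.0], 31.7],
  [-0.3, [11.1, -7.05, 4.0], 31.7],
  [-0.3, [11.1, -7.05, 4.0], 31.7],
  [-0.3, [11.1, -7.05, 4.0], 31.7],
  [-0.3, [11.1, -7.05, 4.0], 31.7],
  [-0.3, [11.1, -7.05, 4.0], 31.7],
  [-0.3, [11.1, -7.05, 4.0], 31.7],
  [-0.3, [11.1, -7.05, 4.0], 31.7],
  [-0.3, [11.1, -7.05, 4.0], 31.7],
  [-0.3, [11.1, -7.05, 4.0], 31.7],
], newtons=40)

```text
clock: 1.1
eef_pos: [448.6, -316.9, 131.4]
tool_rot: [0.0, 0.998, -0.063, -0.0]
force: [-0.6, 0.4, 0.7]
finger_gap: 0.652
finger_force: 0.0
```

```bash
python3 - <<'E'
from h import *
go(449,-315.1,50,-7.3)
E
```

```text
units [ 0.01  -0.075  3.254] yaw -7.23 twist 0.07 tilt [-5.e-04 -8.e-04 -1.e+00] pos [ 448.6 -316.9  131.4]
```

Request:
drive_tool([
  [-0.3, [0, -0.05, 1.6], 0],
  [-0.3, [0, -0.05, 3.2], 0],
  [-0.3, [0, -0.05, 3.2], 0],
  [-0.3, [0, -0.05, 3.2], 0],
  [1, [0, -0.05, 3.2], 0],
  [1, [0, -0.05, 3.2], 0],
  [1, [0, -0.05, 3.2], 0],
  [1, [0, -0.05, 3.2], 0],
  [1, [0, -0.05, 3.2], 0],
  [1, [0, -0.05, 3.2], 0],
], newtons=40)

```text
clock: 2.1
eef_pos: [450.8, -315.4, 53.4]
tool_rot: [0.001, 0.998, -0.062, 0.002]
force: [0.9, -0.6, 6.3]
finger_gap: 0.215
finger_force: 39.0
```

```bash
python3 - <<'E'
from h import *
o=env.get_obs();print(o["finger_gap"],o["finger_force"],o["force"])
go(449,-315.1,50,-7.3)
E
```

```text
0.2146798566579722 39.006028175354004 [ 0.93959949 -0.60295965  6.26917589]
units [-0.075 -0.005  0.137] yaw -7.13 twist 0.17 tilt [ 0.003  -0.0027 -1.    ] pos [ 450.8 -315.4   53.4]
```

Request:
drive_tool([
  [1, [0, 0, -0.8], 0],
  [1, [0, 0, -1.8], 0],
  [1, [0, 0, -3.0], 0],
  [1, [0, 0, -4.4], 0],
  [1, [0, 0, -5], 0],
  [1, [0, 0, -5], 0],
])

```text
clock: 2.7
eef_pos: [450.8, -315.1, 178.7]
tool_rot: [0.001, 0.998, -0.062, 0.002]
force: [-0.2, -0.5, -2.1]
finger_gap: 0.219
finger_force: 39.7
```

```bash
python3 - <<'E'
from h import *
o=env.get_obs();print(o["finger_gap"],o["finger_force"],o["force"])
go(597.4,49,180,-7.3)
E
```

```text
0.2190220129527407 39.70531761646271 [-0.20494347 -0.46096005 -2.07855741]
units [  4.012 -15.177  -0.073] yaw -7.13 twist 0.17 tilt [ 0.004  -0.0031 -1.    ] pos [ 450.8 -315.1  178.7]
```

Request:
drive_tool([
  [1, [0.3, -1, 0], 0],
  [1, [0.8, -3, 0], 0],
  [1, [1.3, -5, 0], 0],
  [1, [1.9, -7, 0], 0],
  [1, [2.4, -9, 0], 0],
  [1, [2.9, -11, 0], 0],
  [1, [3.4, -13, 0], 0],
  [1, [3.8, -14.4, 0], 0],
  [1, [4.0, -15.15, 0], 0],
  [1, [4.0, -15.15, 0], 0],
])

```text
clock: 3.7
eef_pos: [594.8, 54.4, 173.7]
tool_rot: [-0.001, 0.998, -0.059, -0.002]
force: [-0.8, -0.1, -1.7]
finger_gap: 0.221
finger_force: 39.7
```

Request:
drive_tool([
  [1, [0, 0, 0.5], 0],
  [1, [0, 0, 1], 0],
  [1, [0, 0, 1], 0],
])

```text
clock: 4.0
eef_pos: [593.3, 46.7, 147.6]
tool_rot: [0.001, 0.998, -0.064, -0.003]
force: [-0.9, -0.2, -0.8]
finger_gap: 0.222
finger_force: 39.7
```

```bash
python3 - <<'E'
from h import *
go(597.4,49,180,-7.3)
f,d=imaging.grab_frame("side"); f=f[:,:,::-1]; np.save("side1",d)
t,dt=imaging.grab_frame("top")
print("proj")
def pr(n,p):
    f_,cx,cy,c,M=cam(n); q=M.T@(np.array(p)-c); return cx+f_*q[0]/q[2],cy+f_*q[1]/q[2]
print(pr("side",[597,49,82]),pr("side",[597,49,104]))
cv2.imwrite("pics/s1.png",cv2.resize(f[140:290,240:390],None,fx=4,fy=4,interpolation=cv2.INTER_CUBIC))
cv2.imwrite("pics/t1.png",cv2.resize(t[180:300,220:340,::-1],None,fx=4,fy=4))
E
```

```text
units [ 0.142 -0.11  -1.298] yaw -7.29 twist 0.01 tilt [-0.0061 -0.0013 -1.    ] pos [593.3  46.7 147.6]
proj
(np.float64(323.8507059034437), np.float64(237.1041280299575)) (np.float64(323.6838916446557), np.float64(227.97220904584233))
```

View pics/s1.png

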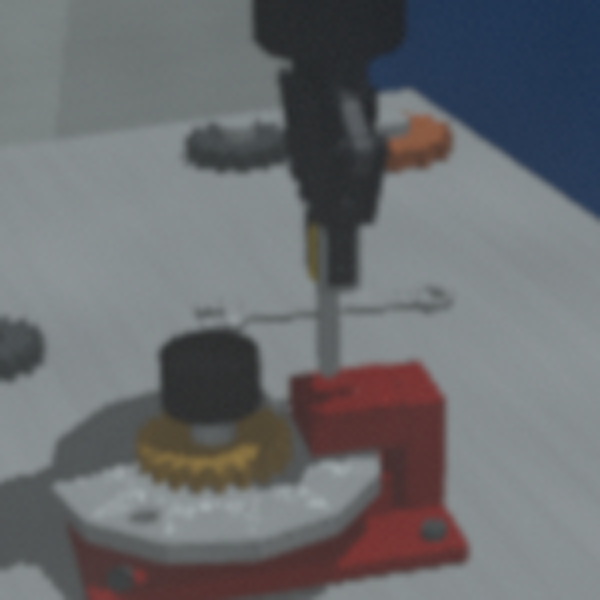

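The side crop shows the pin tip at about (322,234.5) full-frame, a few mm left of the guide mouth at (324,238). That agrees with the TCP x still being about 4 mm short.

Request:
drive_tool([
  [1, [0.15, -0.1, 0], 0],
  [1, [0.15, -0.1, 0], 0],
  [1, [0.15, -0.1, 0], 0],
  [1, [0.15, -0.1, 0], 0],
])

```text
clock: 4.5
eef_pos: [599.9, 51.2, 151.6]
tool_rot: [0.0, 0.998, -0.062, 0.0]
force: [-0.0, 0.7, -0.7]
finger_gap: 0.223
finger_force: 39.7
```

```bash
python3 - <<'E'
from h import *
go(597.4,49,150,-7.3)
s,ds=imaging.grab_frame("side");t,dt=imaging.grab_frame("top")
go(597.4,49,150,-7.3)
cv2.imwrite("pics/s2.png",cv2.resize(s[180:255,280:370,::-1],None,fx=8,fy=8,interpolation=cv2.INTER_CUBIC))
# pin shank edges: per-row profile above the bracket
g=s.astype(int).sum(2)
for v in range(210,238,3): print(v,g[v,312:334])
E
```

```text
units [-0.089  0.1    0.064] yaw -7.13 twist 0.17 tilt [ 5.e-04 -1.e-04 -1.e+00] pos [599.9  51.2 151.6]
units [-0.085  0.097  0.059] yaw -7.13 twist 0.17 tilt [ 3.e-04 -2.e-04 -1.e+00] pos [599.8  51.1 151.5]
210 [419 423 421 421 424 419 419 411 385 326 280 271 271 273 295 338 366 378
 388 401 410 415]
213 [419 418 423 419 423 421 423 413 385 324 286 284 284 285 319 384 416 423
 428 432 421 416]
216 [413 408 406 405 408 408 410 407 383 318 285 282 285 282 301 337 364 373
 375 378 378 376]
219 [325 347 357 356 352 350 349 344 328 299 281 284 285 288 314 363 393 400
 404 407 409 408]
222 [419 418 418 420 417 416 413 413 392 341 287 281 288 288 314 375 409 414
 416 416 419 419]
225 [419 416 419 422 420 418 417 415 392 341 288 281 284 285 308 368 403 416
 417 415 414 418]
228 [411 413 414 417 420 418 421 417 394 341 299 286 289 295 325 369 405 413
 415 417 413 415]
231 [413 413 413 408 408 404 408 405 406 400 368 325 311 320 340 353 352 343
 328 317 305 294]
234 [313 246 218 208 200 191 187 195 210 219 216 216 220 223 225 220 216 217
 220 224 222 221]
237 [273 191 165 173 169 169 170 173 169 169 177 184 192 193 193 203 220 237
 225 222 224 224]
```

View pics/s2.png

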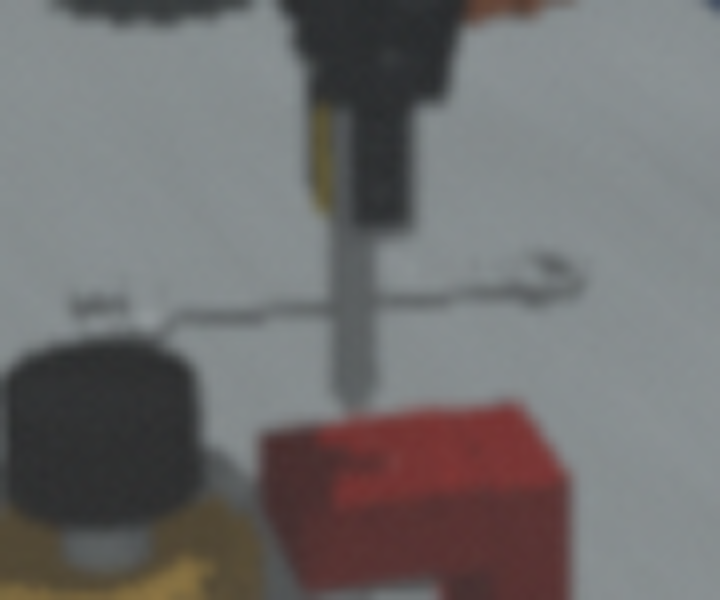

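The pin axis is at u≈324.4 with the tip at v≈231, so the pin is centred on the TCP. I only need to correct the TCP residual.

Request:
drive_tool([
  [1, [-0.06, 0.07, 0], 0],
  [1, [-0.06, 0.07, 0], 0],
  [1, [-0.06, 0.07, 0], 0],
  [1, [-0.06, 0.07, 0], 0],
  [1, [-0.06, 0.07, 0], 0],
  [1, [-0.06, 0.07, 0], 0],
])

```text
clock: 5.2
eef_pos: [598.1, 49.7, 151.3]
tool_rot: [0.0, 0.998, -0.062, -0.0]
force: [0.2, 0.3, -0.9]
finger_gap: 0.217
finger_force: 39.7
```

```bash
python3 - <<'E'
from h import *
go(597.4,49,150,-7.3);print(env.get_obs()["dq"].round(3))
E
```

```text
units [-0.023  0.03   0.051] yaw -7.13 twist 0.17 tilt [-0. -0. -1.] pos [598.1  49.7 151.3]
[-0.001 -0.001  0.    -0.    -0.001  0.001 -0.   ]
```

Request:
drive_tool([
  [1, [-0.02, 0.03, 0.2], 0],
  [1, [-0.02, 0.03, 0.4], 0],
  [1, [-0.02, 0.03, 0.6], 0],
  [1, [-0.02, 0.03, 0.75], 0],
  [1, [-0.02, 0.03, 0.9], 0],
  [1, [-0.02, 0.03, 1.0], 0],
  [1, [-0.02, 0.03, 1.0], 0],
])

```text
clock: 5.9
eef_pos: [598.0, 49.3, 126.1]
tool_rot: [-0.0, 0.998, -0.062, 0.001]
force: [3.2, 0.3, -1.8]
finger_gap: 0.223
finger_force: 39.6
```

Request:
drive_tool([
  [1, [0.03, 0, 0.2], 0],
  [1, [0.05, 0, 0.4], 0],
  [1, [0.05, 0, 0.6], 0],
  [1, [0.05, 0, 0.7], 0],
  [1, [0.05, 0, 0.7], 0],
  [1, [0.05, 0, 0.7], 0],
])

```text
clock: 6.5
eef_pos: [598.5, 49.0, 108.2]
tool_rot: [-0.0, 0.998, -0.062, -0.0]
force: [2.8, 2.3, -2.4]
finger_gap: 0.221
finger_force: 39.5
```

Request:
drive_tool([
  [1, [0.05, -0.03, 0.06], 0],
  [1, [0.05, -0.03, 0.06], 0],
  [-0.2, [0.05, -0.03, 0.06], 0],
  [-0.2, [0.05, -0.03, 0.06], 0],
  [-0.2, [0.05, -0.03, 0.06], 0],
  [-0.2, [0.05, -0.03, 0.06], 0],
  [-0.2, [0.05, -0.03, 0.06], 0],
  [-0.2, [0.05, -0.03, 0.06], 0],
])

```text
clock: 7.3
eef_pos: [600.0, 49.3, 107.3]
tool_rot: [0.0, 0.998, -0.062, -0.0]
force: [0.1, -0.3, 0.0]
finger_gap: 0.602
finger_force: 0.0
```

Request:
drive_tool([
  [-0.2, [0, 0, -1], 0],
  [-0.2, [0, 0, -2.5], 0],
  [-0.2, [0, 0, -3.2], 0],
  [-0.2, [0, 0, -3.2], 0],
  [-0.2, [0, 0, -3.2], 0],
])

```text
clock: 7.8
eef_pos: [599.9, 49.3, 187.0]
tool_rot: [0.0, 0.998, -0.062, -0.0]
force: [-0.1, 0.4, -0.0]
finger_gap: 0.603
finger_force: 0.0
```

```bash
python3 - <<'E'
from h import *
s,ds=imaging.grab_frame("side")
P=cloud("side",ds);hsv=cv2.cvtColor(s,cv2.COLOR_RGB2HSV)
m=(cv2.inRange(hsv,(22,120,60),(35,255,255))>0)&(abs(P[...,0]-597)<25)&(abs(P[...,1]-49)<25)&(P[...,2]>88)
q=P[m];print(len(q),q.mean(0),q.min(0),q.max(0))
go(528.3,57.7,87,0)
cv2.imwrite("pics/s3.png",cv2.resize(s[150:300,240:390,::-1],None,fx=4,fy=4,interpolation=cv2.INTER_CUBIC))
E
```

```text
89 [594.98729122  41.1894798  126.84840068] [587.76922973  33.79566426 112.22900405] [605.10902057  55.22503093 137.87022559]
units [-2.855  0.013  3.969] yaw -7.13 twist -7.13 tilt [-1.8e-03 -3.0e-04 -1.0e+00] pos [599.3  49.2 186.1]
```

View pics/s3.png

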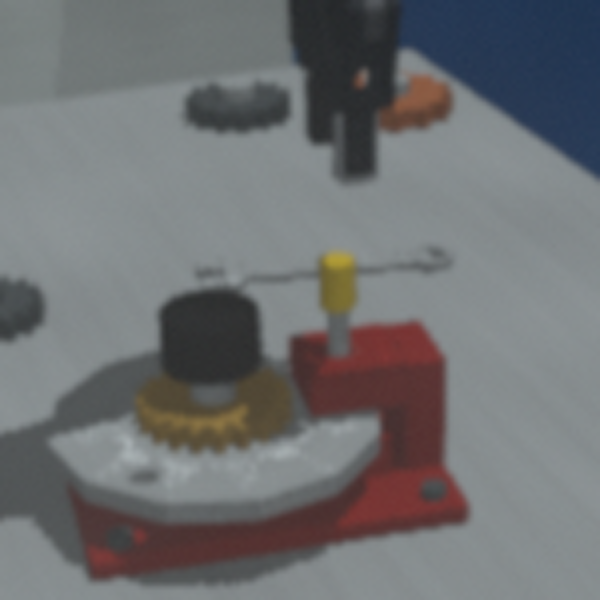

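The pin stands in the guide with its head top at about (324,214), z≈136. Next is the knob.

Request:
drive_tool([
  [-1, [-1, 0, 0], -8],
  [-1, [-2, 0, 0], -16],
  [-1, [-2.85, 0, 0], -24],
  [-1, [-2.85, 0.01, 0], -24],
  [-1, [-2.85, 0.01, 0.5], -24],
  [-1, [-2.85, 0.01, 1], -24],
  [-1, [-2.85, 0.01, 1], -24],
  [-1, [-2.85, 0.01, 1], -24],
  [-1, [-2.85, 0.01, 1], -24],
], newtons=20)

```text
clock: 8.75
eef_pos: [529.7, 58.0, 162.2]
tool_rot: [-0.0, 0.989, 0.147, -0.0]
force: [0.3, 0.6, 0.7]
finger_gap: 1.0
finger_force: 0.0
```

```bash
python3 - <<'E'
from h import *
go(528.3,57.7,89,17)
E
```

```text
units [-5.800e-02 -2.000e-03  2.928e+00] yaw 16.85 twist -0.15 tilt [-1.e-04  4.e-04 -1.e+00] pos [529.7  58.  162.2]
```

Request:
drive_tool([
  [-1, [-0.05, 0, 1], 0],
  [-1, [-0.05, 0, 2], 0],
  [-1, [-0.05, 0, 2.9], 0],
  [-1, [-0.05, 0, 2.9], 0],
  [1, [-0.05, 0, 2.9], 0],
  [1, [-0.05, 0, 2.9], 0],
  [1, [-0.05, 0, 2.9], 0],
  [1, [-0.05, 0, 2.9], 0],
  [1, [-0.05, 0, 2.9], 0],
], newtons=20)

```text
clock: 9.65
eef_pos: [529.2, 58.8, 91.7]
tool_rot: [-0.0, 0.989, 0.147, 0.001]
force: [-1.8, 2.8, 7.0]
finger_gap: 0.626
finger_force: 21.8
```

Request:
drive_tool([
  [1, [0, 0, 0], 3],
  [1, [0, 0, 0], 7],
  [1, [0, 0, 0], 11],
  [1, [0, 0, 0], 15],
  [1, [0, 0, 0], 19],
  [1, [0, 0, 0], 23],
  [1, [0, 0, 0], 27],
  [1, [0, 0, 0], 30],
  [1, [0, 0, 0], 32],
  [1, [0, 0, 0], 32],
])

```text
clock: 10.65
eef_pos: [529.2, 57.8, 91.7]
tool_rot: [-0.0, 0.991, -0.132, 0.001]
force: [-3.3, -0.2, 5.7]
finger_gap: 0.623
finger_force: 21.8
```

```bash
python3 - <<'E'
from h import *
go(528.3,57.7,89,17)
o=env.get_obs();print(o["force"],o["moment"],o["joint_efforts"][6])
p,d=imaging.grab_frame("top");cv2.imwrite("pics/t4.png",cv2.resize(p[190:310,220:325,::-1],None,fx=5,fy=5,interpolation=cv2.INTER_CUBIC))
E
```

```text
units [-0.034  0.014  0.109] yaw -15.17 twist -32.17 tilt [ 2.7e-03 -3.0e-04 -1.0e+00] pos [529.2  57.8  91.7]
[-3.30656865 -0.18882366  5.65680153] [ 0.17166567  0.36731944 -0.02364401] -0.17142928205430508
```

View pics/t4.png

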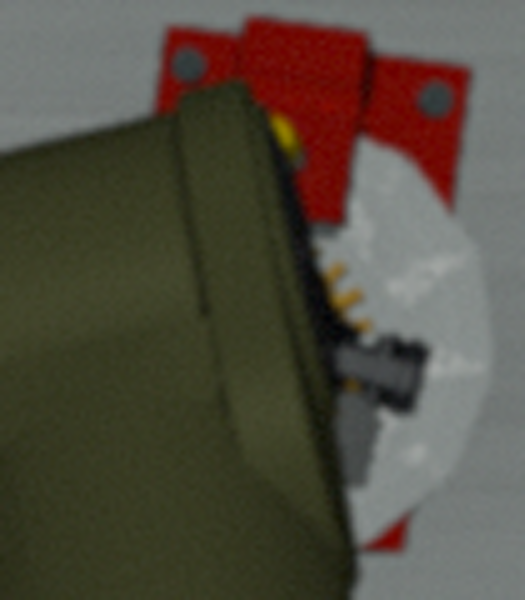

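The arm hides the holes, but the pin's head (near 277,217) is still standing. I'll keep turning slowly.

Request:
drive_tool([
  [1, [0, 0, 0], 1],
  [1, [0, 0, 0], 2],
  [1, [0, 0, 0], 3],
  [1, [0, 0, 0], 4],
  [1, [0, 0, 0], 5],
  [1, [0, 0, 0], 6],
  [1, [0, 0, 0], 7],
  [1, [0, 0, 0], 8],
  [1, [0, 0, 0], 9],
  [1, [0, 0, 0], 10],
])

```text
clock: 11.7
eef_pos: [529.1, 57.5, 91.7]
tool_rot: [0.0, 0.976, -0.218, 0.001]
force: [-2.3, -0.2, 7.1]
finger_gap: 0.622
finger_force: 21.9
```

```bash
cat >>h.py <<'E'
def chk():
    o=env.get_obs();print("moment",o["moment"].round(3),"j7",o["joint_efforts"][6].round(3))
    s,ds=imaging.grab_frame("side");P=cloud("side",ds);hsv=cv2.cvtColor(s,cv2.COLOR_RGB2HSV)
    m=(cv2.inRange(hsv,(22,120,60),(35,255,255))>0)&(abs(P[...,0]-597)<30)&(abs(P[...,1]-49)<30)&(P[...,2]>88)
    if m.any(): print("head rows",np.where(m)[0].min(),np.where(m)[0].max(),"cols",np.where(m)[1].min(),np.where(m)[1].max(),"z",np.percentile(P[m][:,2],[5,50,95]))
    return s
E
python3 -c "
from h import *
chk();go(0,0,0,0)"
```

```text
moment [0.082 0.451 0.089] j7 0.117
head rows 213 226 cols 320 327 z [114.28472304 127.82800272 135.73934042]
units [-18.177  11.101   3.618] yaw -25.21 twist -25.21 tilt [ 2.5e-03 -6.0e-04 -1.0e+00] pos [529.1  57.5  91.7]
```

Request:
drive_tool([
  [1, [0, 0, 0], 0.6],
  [1, [0, 0, 0], 1.2],
  [1, [0, 0, 0], 1.8],
  [1, [0, 0, 0], 2.4],
  [1, [0, 0, 0], 3.0],
  [1, [0, 0, 0], 3.6],
  [1, [0, 0, 0], 4.2],
])

```text
clock: 12.45
eef_pos: [529.1, 57.4, 91.7]
tool_rot: [0.0, 0.967, -0.253, 0.001]
force: [-2.5, -0.9, 6.9]
finger_gap: 0.624
finger_force: 21.9
```

```bash
python3 -c "
from h import *
chk();go(0,0,0,0)"
```

```text
moment [0.051 0.489 0.095] j7 0.074
head rows 220 233 cols 321 328 z [ 98.41828647 113.60239248 120.5916889 ]
units [-17.319  12.387   3.622] yaw -29.39 twist -29.39 tilt [ 2.3e-03 -7.0e-04 -1.0e+00] pos [529.   57.4  91.7]
```

The pin has dropped (head top z≈120). Now I'll release the knob, rise, and move over the pin.

Request:
drive_tool([
  [-1, [0, 0, 0], 0],
  [-1, [0, 0, 0], 0],
  [-1, [0, 0, 0], 0],
  [-1, [0, 0, 0], 0],
  [-1, [0, 0, -1.5], 0],
  [-1, [0, 0, -3], 0],
  [0.4, [0, 0, -3], 0],
  [1, [0, 0, -3], 0],
  [1, [0, 0, -3], 0],
  [1, [0, 0, -3], 0],
])

```text
clock: 13.5
eef_pos: [527.2, 57.4, 163.3]
tool_rot: [0.0, 0.967, -0.253, -0.001]
force: [0.7, -0.2, 0.8]
finger_gap: 0.333
finger_force: 0.0
```

```bash
python3 -c "
from h import *
s=chk();go(597.8,49,140,-7)"
```

```text
moment [-0.015 -0.009 -0.045] j7 -0.001
head rows 220 233 cols 321 328 z [ 97.81282197 111.08192484 119.60996731]
units [ 2.628 -1.087  0.931] yaw -29.33 twist -22.33 tilt [-2.5e-03 -1.0e-04 -1.0e+00] pos [527.3  57.5 163.5]
```

Request:
drive_tool([
  [1, [0.9, -0.4, 0], -8],
  [1, [2, -0.8, 0], -16],
  [1, [2.63, -1.09, 0], -22],
  [1, [2.63, -1.09, 0], -22],
  [1, [2.63, -1.09, 0.4], -22],
  [1, [2.63, -1.09, 0.9], -22],
  [1, [2.63, -1.09, 0.9], -22],
  [1, [2.63, -1.09, 0.9], -22],
  [1, [2.63, -1.09, 0.9], -22],
  [1, [2.63, -1.09, 0.9], -22],
])

```text
clock: 14.55
eef_pos: [599.0, 49.2, 142.9]
tool_rot: [0.0, 0.998, -0.064, 0.001]
force: [-0.6, 0.2, 0.2]
finger_gap: -0.0
finger_force: 0.0
```

```bash
python3 -c "
from h import *
go(597.8,49,109,-7);print(env.get_obs()['finger_gap'])"
```

```text
units [-0.047  0.015  1.356] yaw -7.34 twist -0.34 tilt [ 1.e-03 -2.e-04 -1.e+00] pos [599.   49.2 142.9]
-0.00028294151353533095
```

Press down slowly, watching force.

Request:
drive_tool([
  [1, [-0.04, 0, 0.5], 0],
  [1, [-0.04, 0, 0.9], 0],
  [1, [-0.04, 0, 1.0], 0],
  [1, [-0.04, 0, 1.1], 0],
  [1, [-0.04, 0, 1.2], 0],
  [1, [-0.04, 0, 1.3], 0],
  [1, [-0.04, 0, 1.3], 0],
  [1, [-0.04, 0, 1.3], 0],
])

```text
clock: 15.35
eef_pos: [597.7, 49.3, 109.7]
tool_rot: [0.0, 0.998, -0.064, -0.0]
force: [-0.1, 0.9, 2.6]
finger_gap: -0.001
finger_force: 1.4
```

Request:
drive_tool([
  [1, [0, 0, 0.04], 0],
  [1, [0, 0, 0.08], 0],
  [1, [0, 0, 0.12], 0],
  [1, [0, 0, 0.12], 0],
  [1, [0, 0, 0.12], 0],
])

```text
clock: 15.85
eef_pos: [598.3, 49.5, 109.1]
tool_rot: [0.0, 0.998, -0.064, 0.001]
force: [-3.8, -0.3, 14.0]
finger_gap: -0.002
finger_force: 7.1
```

Request:
drive_tool([
  [1, [0, 0, -0.5], 0],
  [1, [0, 0, -1.5], 0],
  [1, [0, 0, -3], 0],
  [1, [0, 0, -4], 0],
  [1, [0, 0, -4], 0],
  [1, [0, 0, -4], 0],
])

```text
clock: 16.45
eef_pos: [597.7, 49.1, 206.8]
tool_rot: [0.0, 0.998, -0.064, 0.0]
force: [-0.5, 0.4, -1.3]
finger_gap: -0.004
finger_force: 0.0
```

```bash
python3 -c "
from h import *
s=chk();go(597.8,49,109,-7)
cv2.imwrite('pics/s5.png',cv2.resize(s[190:280,290:380,::-1],None,fx=6,fy=6,interpolation=cv2.INTER_CUBIC))"
```

```text
moment [0.002 0.004 0.012] j7 0.004
head rows 225 237 cols 321 328 z [ 89.90155355 102.53122398 109.58256128]
units [ 0.035 -0.006  3.869] yaw -7.34 twist -0.34 tilt [-1.8e-03 -4.0e-04 -1.0e+00] pos [597.1  49.  205.7]
```

View pics/s5.png

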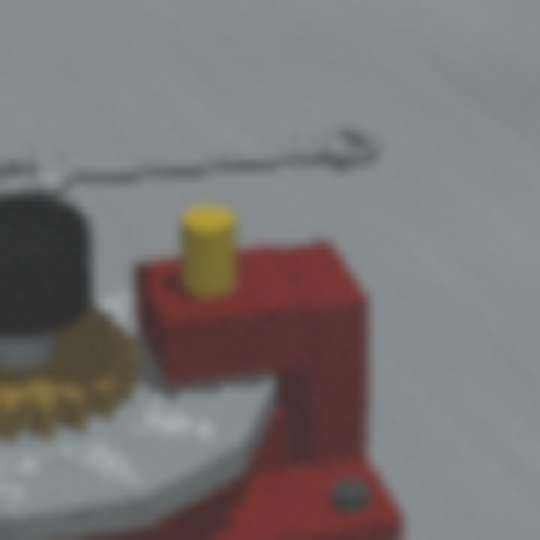

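The head, around (325,231), sits flush on the bracket with its top at z≈109.6, and nothing touches it.

```bash
python3 -c "
from rig import ticket
print(ticket.job_done())"
```

```text
the job is handed in; nothing more can be done
None
```

The pin stood in the guide, dropped through the plate and was pressed home (head top about 109.6 mm, 109 mm expected), and the job is handed in at about 16.5 s; no verdict was returned.

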